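Assemble the screened probe on its locating plate

TASK

Build the magnet probe on the blue locating plate, from the bottom up: first set the aluminium channel, open side up, fully down in the plate's recess, then lay the green coil board flat and centred on the channel's floor, then the yellow sample block centred on the board, and last stand the copper channel, open side down, over both so that its flanges go down between the aluminium flanges and stand on the channel floor. Every part runs lengthwise with the plate. The red plate belongs to another probe and stays empty; leave the eye nut, the mouse and the brass puck where they are.

Things in the scene. Friction and masses are not known exactly. Their poses are not given: they have to be found in the camera images.
- blue_plate: Fixed blue metal locating plate, 112 (its x) x 84 (its y) x 12 mm high. A rim 6 mm wide surrounds a recess 100 x 72 mm, whose floor is 6 mm above the bench and 6 mm below the rim's top. Origin: centre of the underside, at bench height; z up, x along the long side.
- red_plate: Fixed red locating plate of the same shape and axes as the blue one; not used in this job.
- tray_channel: Loose silver aluminium U-channel, lying open side up: 90 long (x) x 62 wide (y) x 30 mm high, walls and floor 4 mm thick, so 54 mm between its flanges and its floor 4 mm above its underside; both ends open. About 0.11 kg. Origin: centre of the underside, x along the length, z up. A half turn about z makes no difference. Can be gripped across its 62 mm width.
- coil_board: Loose green coil module, a flat block with brass marks on top: 56 long (x) x 24 wide (y) x 14 mm high, about 0.04 kg. Origin: centre of the underside, z up. A half turn makes no difference. Gripped by its two ends (56 mm apart) the fingers find room along the open-ended channel.
- sample: Loose yellow sample block with a round white mark on top: 44 long (x) x 24 wide (y) x 28 mm high, about 0.04 kg. Origin: centre of the underside, z up. A half turn makes no difference. Grip it by its two ends (44 mm apart), for the same reason.
- screen_channel: Loose copper U-channel, standing open side down on its flanges: 60 long (x) x 42 wide (y) x 52 mm high, walls and top 3 mm thick, 36 mm between flanges, 49 mm clear inside height. About 0.22 kg. Origin: centre of the underside (flange edges), x lengthwise, z up. A half turn makes no difference. In place, its top stands 26 mm above the aluminium flanges: grip it across its width by its upper 20 mm.
- eye_nut: Bystander: loose steel lifting eye nut, round foot 38 mm across with an upright ring, 57 mm high in all. Origin: centre of the foot's underside. Leave alone.
- mouse: Bystander: loose white computer mouse, 104 x 58 x 32 mm. Origin: centre of the underside, x along its length. Leave alone.
- puck: Bystander: loose round brass puck 44 mm across and 20 mm high, with a small dark stud on top (26 mm in all). Origin: centre of the underside. Leave alone.
Things that resemble listed ones, but are neither listed nor needed, are in the scene too. Of the things that look like the sample, take the one that is nearest to the robot's base at the start.

How it is judged:
By the outcome, as a careful person would: the job done as asked, in the order asked, and still so for the second after the job is handed in, with the robot touching nothing.
It also fails if it takes over 128 s, if anything falls off the work surface, if the arm or the gripper's body presses on something with over 40 N, if the wrist force passes 120 N, or if a joint passes its speed limit or range.

ROBOT

A 6-joint arm with a two-finger parallel gripper is mounted at the origin on the work surface. World frame = base frame: x ahead of the robot, y to its left, z up, the work surface at z = 0. Lengths are in mm, angles in rad, forces in N, time in s.
With the tool pointing down it reaches from about 300 to 775 mm from the base axis. Payload 14.6 kg.
Tool frame: the origin (TCP) lies on the centre line of the jaws, within the pads' length; the fingertips stand 19 mm ahead of it and the grasp point (between the pads) is the TCP (bot.tip_reach is the distance from the TCP to the fingertips, in mm); z points along the fingers, y is the line along which they close (so a half turn about z gives the same grasp; the last joint's range is limited). The gripper opens to 85 mm and grips with 20 to 120 N. Pads are 22 mm wide; open, the fingers measure 114 mm over their backs; the gripper's body (76 mm by 85 mm) begins 54 mm behind the grasp point. The pads swing forward as they close: fully open they stand 13 mm farther back than shut.
Start: joints at [1.143, 0.3, 1.521, -0, 1.321, -0.067], TCP at [194.159, 514.579, 250.281] pointing down, gripper open.
Joint ranges: [-3.03, 3.03], [-0.79, 2.21], [0.23, 2.52], [-1.04, 4.18], [0, 3.07], [-2.55, 2.55]. Speed limits (rad/s): [2.22, 2.22, 2.57, 3.14, 3.14, 3.14].

INTERFACE

Orientations are given as a unit quaternion [w, x, y, z].
In Python, from rig import bot gives the robot as it stands. Calls block until the motion is done:
- bot.move_to(position, orientation): joint-space move of the TCP to a pose.
- bot.servo_line(position, attitude=None, speed=150, until_force=None): straight line of the TCP; attitude=None keeps the orientation; speed is the mean speed in mm/s. With until_force (N) it stops when the force on the tool has changed by that much, and returns True; else False.
- bot.move_joints(angles): joint-space move.
- bot.move_gripper(opening, grip_force=None): finger opening in mm; grip_force is the grip in N (None keeps the last); returns when the fingers have stopped.
- bot.dwell(seconds).
- bot.ik(position, orientation): joint angles nearest the present ones, or None.
- bot.read_state(): the state.
- bot.read_camera(name): name is "scene" or "top"; returns a dict with "image" (480x640x3 uint8, blue, green, red), "depth" (480x640 float32, mm along the optical axis (not along the pixel's ray), 0 where there is no reading), "fovy" (degrees; the focal length in pixels is half the picture's height over the tangent of half this angle, whatever the lens; pixels are square), "cx", "cy" (the principal point, pixels), "eye" and "attitude" of the camera in the world. Camera axes: x right, y down, z forward; pixel columns grow to the right and rows downward; lengths in mm; the calibration is good to about 2 mm. A picture is of the moment at which its call begins.
A pose or a line that the arm cannot do raises bot.MotionError and nothing moves.
- bot.finish_job(): hands the job in; it is judged then, once.
The state is a dict: "clock": time; "joint_positions": joint angles; "qvel": joint speeds; "effort": joint torques, N m; "ee_pos": TCP position; "tool_rot": TCP orientation; "ft_force": force on the tool from outside, world axes, zero at the start; "moment": the same for the moment, N m; "grip_width": finger opening in mm; "grip_force": force on a finger pad.
Only numpy, scipy, OpenCV 4.12 (cv2) and the standard library are available. Lean on these libraries where they do the work, as an engineer would, in place of code of your own. Each camera call takes 0.05 s, during which the arm holds its last target. There are 200 camera calls.

## Working session

There is one attempt and no reset: what is moved stays moved. The work goes in short steps, each a Python script; the robot and the scene stay as the last script left them, time stands still between calls to the robot, and variables do not carry over. Pictures are saved under pics/ and viewed, at most 14 in all, crops included, and the job is handed in when it is done.

```bash
mkdir -p pics; ls
cat > h.py <<'E'
import numpy as np, cv2, pickle
from scipy.spatial.transform import Rotation as R
from rig import bot
def snap(n,tag):
    c=bot.read_camera(n); cv2.imwrite(f'pics/{tag}.png',c['image']); pickle.dump(c,open(f'pics/{tag}.pkl','wb')); return c
def load(tag): return pickle.load(open(f'pics/{tag}.pkl','rb'))
def cloud(c):
    f=240/np.tan(np.radians(c['fovy'])/2); v,u=np.mgrid[0:480,0:640]; d=c['depth']
    P=np.dstack([(u-c['cx'])/f*d,(v-c['cy'])/f*d,d])
    q=c['attitude']; M=R.from_quat([q[1],q[2],q[3],q[0]]).as_matrix()
    W=P@M.T+np.array(c['eye']); W[d==0]=np.nan; return W
def q(yaw):  # tool down; tool y axis (closing) at world angle yaw+90deg
    r=R.from_euler('z',yaw)*R.from_euler('x',np.pi); x,y,z,w=r.as_quat(); return [w,x,y,z]
E
python3 - <<'E'
from h import *
for n in('top','scene'):
    c=snap(n,n); print(n,c['fovy'],c['cx'],c['cy'],c['eye'],c['attitude'])
print(bot.read_state())
E
```

```text
pics
top 55.34783907361636 323.9617077764223 232.26045583895186 [ 442.01277684   11.60247823 1134.21702044] [-0.01505367  0.71003058 -0.70313033  0.03518101]
scene 52.08281470230385 321.94499920351467 238.36480845738134 [ 973.23134062 -296.67547937  888.2906134 ] [-0.24934827  0.83370709  0.47322365 -0.13717617]
{'clock': 0.1, 'joint_positions': array([ 1.14337682e+00,  3.00422201e-01,  1.52157819e+00,  3.09828774e-06,
        1.32068505e+00, -6.65449830e-02]), 'qvel': array([ 0.00057883, -0.00068568, -0.00175979,  0.00181391, -0.00046508,
       -0.00063302]), 'effort': array([ 1.57938804e-03, -5.44379890e+01, -3.62372661e+01, -6.72720989e-05,
        2.98453684e-03, -3.06150889e-05]), 'ee_pos': array([194.08821648, 514.39362021, 249.74934701]), 'tool_rot': array([-1.35036790e-04,  1.79460106e-01,  9.83765100e-01, -5.29445752e-04]), 'ft_force': array([-0.16707663, -0.10362783, -1.07645803]), 'moment': array([ 0.00299538,  0.01547287, -0.02060527]), 'grip_force': 0.0, 'grip_width': 85.17821199553903}
```

View pics/top.png

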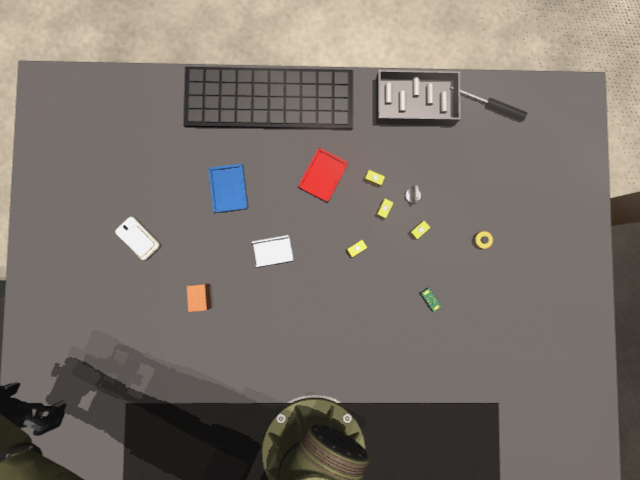

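View pics/scene.png

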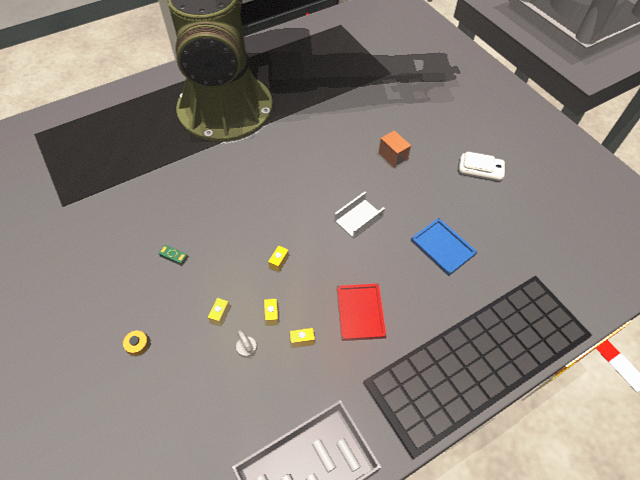

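```bash
cat >> h.py <<'E'
def rays(c,z):
    f=240/np.tan(np.radians(c['fovy'])/2); v,u=np.mgrid[0:480,0:640]
    P=np.dstack([(u-c['cx'])/f,(v-c['cy'])/f,np.ones(u.shape)])
    a=c['attitude']; D=P@R.from_quat([a[1],a[2],a[3],a[0]]).as_matrix().T; e=np.array(c['eye'])
    return e+D*((z-e[2])/D[...,2])[...,None]
def meas(c,uv,z,r=35,tol=4,zlo=None):
    W=cloud(c); Z=W[...,2]; m=((Z>(zlo if zlo is not None else z-tol))&(Z<z+tol)).astype(np.uint8)
    m[:max(uv[1]-r,0)]=0;m[uv[1]+r:]=0;m[:,:uv[0]-r]=0;m[:,uv[0]+r:]=0
    n,l,s,_=cv2.connectedComponentsWithStats(m); 
    if n<2: return None
    k=1+np.argmax(s[1:,4]); k=l[uv[1],uv[0]] or k
    p=rays(c,z)[l==k][:,:2].astype(np.float32)
    (x,y),(w,h),a=cv2.minAreaRect(p)
    if w<h: w,h,a=h,w,a+90
    return round(x,1),round(y,1),round(w,1),round(h,1),round((a+90)%180-90,1),round(float(np.nanmedian(Z[l==k])),1)
E
python3 - <<'E'
from h import *
c=load('top'); Z=cloud(c)[...,2]
for n,u in dict(bench=(300,330),blue=(228,188),tray=(272,251),screen=(198,298),s1=(357,248),s2=(420,230),s3=(385,209),s4=(375,178),board=(430,300)).items(): 
    d=Z[u[1]-3:u[1]+4,u[0]-3:u[0]+4]; print(n,np.nanmedian(d).round(1),np.nanstd(d).round(1))
print('blue',meas(c,(228,188),12,zlo=3))
print('tray',meas(c,(272,251),30,tol=6), meas(c,(272,251),4,zlo=1.5,tol=40))
print('screen',meas(c,(198,298),52))
for u in ((357,248),(420,230),(385,209),(375,178)): print('s',meas(c,u,28,r=18))
print('board',meas(c,(430,300),14,r=22))
im=c['image']
def cr(x,y,w,h,k): return cv2.resize(im[y:y+h,x:x+w],None,fx=k,fy=k,interpolation=cv2.INTER_CUBIC)
cv2.imwrite('pics/c1.png',np.vstack([cr(180,150,140,75,5),np.zeros((4,700,3),np.uint8),cr(180,225,140,44,5)]))
cv2.imwrite('pics/c2.png',cr(340,160,115,155,3.8))
E
```

```text
bench 1.3 2.0
blue 7.0 2.4
tray 5.1 2.2
screen 52.7 2.0
s1 29.2 2.0
s2 29.2 2.2
s3 29.3 2.3
s4 28.5 2.0
board 15.1 1.9
blue (630.6, 223.1, 124.3, 101.1, 9.2, 7.8)
tray (502.9, 111.7, 90.3, 4.3, -79.0, 30.7) (476.5, 108.4, 170.1, 169.5, 0.7, 3.6)
screen (362.8, 277.8, 60.0, 43.5, 5.6, 52.6)
s (483.1, -98.2, 43.9, 23.8, -57.1, 28.7)
s (529.7, -252.9, 44.0, 24.0, -48.7, 28.9)
s (581.5, -166.8, 44.3, 24.0, -26.4, 28.8)
s (657.2, -141.3, 43.7, 24.7, 67.9, 28.2)
board (359.6, -281.1, 56.5, 24.7, 33.9, 14.6)
```

View pics/c1.png

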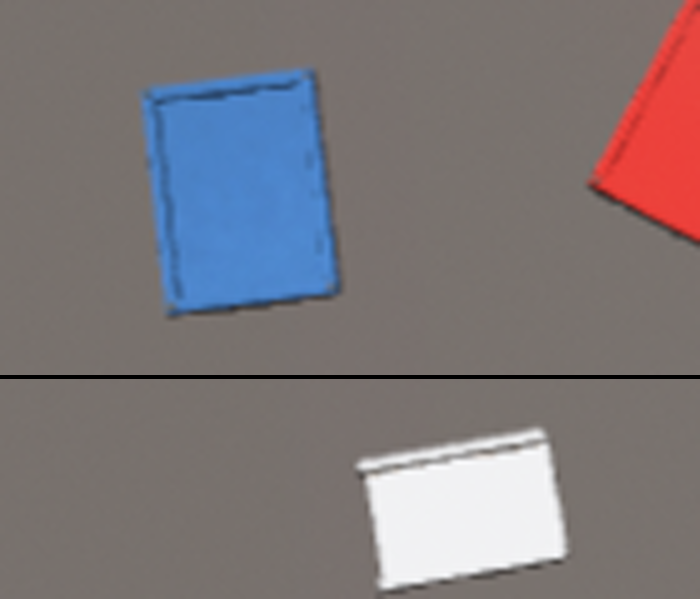

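View pics/c2.png

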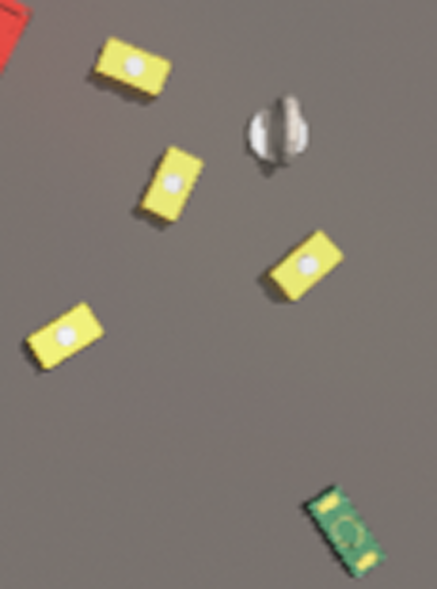

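Run:
```python
from h import *
for t,u,ut in(('top',(228,188),(272,251)),('scene',(443,246),(360,213))):
    c=load(t); hsv=cv2.cvtColor(c['image'],cv2.COLOR_BGR2HSV); W=cloud(c)
    m=cv2.inRange(hsv,(95,120,30),(125,255,255)); w=np.zeros_like(m); w[u[1]-45:u[1]+45,u[0]-45:u[0]+45]=1
    k=(m>0)&(w>0)
    for z in(12,0):
        r=cv2.minAreaRect(rays(c,z)[k][:,:2].astype(np.float32)); print(t,'blue z',z,np.round(np.hstack([*r]),1))
    P=W[k]; 
    w[:]=0; w[ut[1]-40:ut[1]+40,ut[0]-40:ut[0]+40]=1
    k=(W[...,2]>24)&(w>0)&(W[...,2]<37)
    print(k.sum())
    r=cv2.minAreaRect(rays(c,30)[k][:,:2].astype(np.float32)); print(t,'tray flanges',np.round(np.hstack([*r]),1))
    m=cv2.inRange(hsv,(0,0,170),(180,60,255))
    k=(m>0)&(w>0); r=cv2.minAreaRect(rays(c,30)[k][:,:2].astype(np.float32)); print('tray white@30',np.round(np.hstack([*r]),1))
c=load('scene')
print('screen',meas(c,(395,140),52),'board',meas(c,(173,254),14,r=22),'s1',meas(c,(279,255),28,r=18))
```

```text
top blue z 12 [629.1 218.2 112.3  84.    8.1]
top blue z 0 [631.1 220.4 113.5  84.9   8.1]
134
top tray flanges [474.6 106.3  62.1  90.3  10.8]
tray white@30 [475.6 105.1  62.4  92.3  10.8]
scene blue z 12 [632.3 214.1 113.1  88.2   7.7]
scene blue z 0 [627.7 221.1 114.7  89.4   7.7]
202
scene tray flanges [478.1 100.1  65.   92.6  10.8]
tray white@30 [479.2  97.7  68.6 105.   10.7]
screen (366.3, 272.4, 62.6, 45.7, 5.3, 51.4) board (362.4, -286.3, 57.3, 26.1, 34.2, 13.9) s1 (486.3, -103.0, 45.4, 25.0, -56.2, 27.5)
```

```bash
cat >> h.py <<'E'
def best(pos,yaw):
    """choose the half turn with the smaller last joint"""
    c=[]
    for k in(0,180,-180):
        a=q(np.radians(yaw+k)); j=bot.ik(list(pos),a)
        if j is not None: c.append((abs(j[5]),a,j))
    c.sort(key=lambda t:t[0]); return c[0][1],c[0][2]
def go(x,y,z,yaw):
    a,j=best((x,y,z),yaw); bot.move_to([x,y,z],a); return a
def st():
    s=bot.read_state(); print('t',round(s['clock'],1),'p',s['ee_pos'].round(1),'F',s['ft_force'].round(1),'w',round(s['grip_width'],1),'g',round(s['grip_force'],1),flush=True); return s
E
python3 - <<'E'
from h import *
print(bot.tip_reach)
bot.move_gripper(60); print(bot.tip_reach)
go(430,10,60,10.8); st()
print(bot.servo_line([430,10,35],speed=120), bot.servo_line([430,10,10],speed=15,until_force=4)); st()
bot.servo_line([430,10,100],speed=200); bot.move_gripper(85)
go(474.6,106.3,120,100.8); st()
E
```

```text
19.0
19.0
t 2.6 p [430.2  10.5  60.2] F [0.3 0.4 0.1] w 59.9 g 0.0
False True
t 4.2 p [430.   10.   13.9] F [-1.5 -0.5  7.3] w 59.9 g 3.6
t 6.4 p [474.5 106.1 119.9] F [-0.   0.1 -0.8] w 84.9 g 0.0
```

Run:
```python
from h import *
bot.servo_line([474.6,106.3,22],speed=120)
bot.move_gripper(50,grip_force=40); s=st()
bot.servo_line([474.6,106.3,120],speed=120); st()
go(629.3,218.4,120,8.1); st()
bot.dwell(.3); snap('top','t2'); snap('scene','s2')
im=np.hstack([cv2.resize(load(t)['image'][y:y+130,x:x+130],None,fx=3,fy=3) for t,x,y in(('t2',165,120),('s2',380,160))]); cv2.imwrite('pics/v2.png',im)
```

```text
t 7.7 p [475.  106.4  22.8] F [-1.5 -0.5  5.9] w 61.1 g 43.6
t 8.7 p [474.2 106.2 119.3] F [-0.1  0.2 -1.9] w 61.5 g 43.6
t 9.9 p [629.  218.1 119.6] F [ 0.5  0.9 -1.5] w 61.4 g 43.6
```

View pics/v2.png

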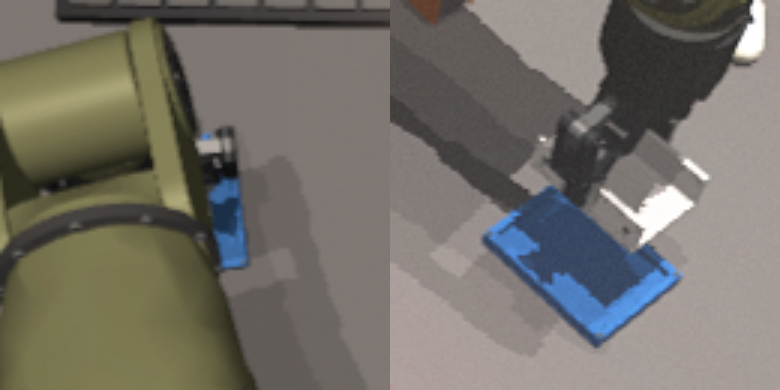

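Run:
```python
from h import *
c=load('s2'); W=cloud(c); x0,y0=380,160
hsv=cv2.cvtColor(c['image'],cv2.COLOR_BGR2HSV)
a=np.radians(8.1); t=np.array([629,218.1])
# tray corner pixels read off crop/3: flange top corners
for n,(u,v),z in (('flangeR top near',(610/3,189/3),127.),('flangeR lower',(640/3,248/3),97),('right end corner',(708/3,181/3),127),):
    f=240/np.tan(np.radians(c['fovy'])/2); w=rays(c,z); p=w[int(round(y0+v)),int(round(x0-130+u)),:2]-t
    print(n,(p@[np.cos(a),np.sin(a)]).round(1),(p@[-np.sin(a),np.cos(a)]).round(1))
k=np.zeros((480,640),bool); k[y0+40:y0+90,x0+50:x0+110]=1
k&=(W[...,2]>92)&(W[...,2]<140)&(hsv[...,2]>90)&(hsv[...,1]<60)
P=W[k]; d=P[:,:2]-t; X=d@[np.cos(a),np.sin(a)]; Y=d@[-np.sin(a),np.cos(a)]
for z in range(92,140,4):
    m=(P[:,2]>=z)&(P[:,2]<z+4)
    if m.sum()>3: print(z,m.sum(),'x',X[m].min().round(0),X[m].max().round(0),'y',Y[m].min().round(0),Y[m].max().round(0))
```

```text
flangeR top near 15.4 -26.3
flangeR lower 49.4 -25.1
right end corner 50.0 27.9
96 182 x -31.0 48.0 y -34.0 28.0
100 334 x -31.0 48.0 y -34.0 29.0
104 68 x -33.0 48.0 y -38.0 28.0
108 76 x -35.0 47.0 y -39.0 29.0
112 60 x -37.0 48.0 y -39.0 27.0
116 70 x -36.0 47.0 y -39.0 29.0
120 74 x -37.0 48.0 y -40.0 37.0
124 113 x -42.0 48.0 y -38.0 32.0
128 16 x 5.0 42.0 y -38.0 28.0
```

Run:
```python
from h import *
T=[629.3,217.0]
print(bot.servo_line(T+[38],speed=100)); st()
print(bot.servo_line(T+[24],speed=20,until_force=5)); st()
```

```text
False
t 11.3 p [629.7 217.1  38.8] F [ 1.   0.2 -1.6] w 61.1 g 43.6
True
t 11.8 p [629.4 217.   28.8] F [-0.2 -0.6  5.1] w 61.4 g 44.6
```

Run:
```python
from h import *
bot.move_gripper(85); st()
bot.servo_line([629.3,217,150],speed=150)
go(500,-50,200,120); bot.dwell(.2)
c=snap('top','t3'); st()
hsv=cv2.cvtColor(c['image'],cv2.COLOR_BGR2HSV); W=cloud(c)
w=np.zeros((480,640),bool); w[150:225,190:270]=1
k=w&(W[...,2]>29)&(W[...,2]<44)
print('flanges',k.sum(),np.round(np.hstack([*cv2.minAreaRect(rays(c,36)[k][:,:2].astype(np.float32))]),1))
k=w&(cv2.inRange(hsv,(95,120,30),(125,255,255))>0)
print('blue',np.round(np.hstack([*cv2.minAreaRect(rays(c,12)[k][:,:2].astype(np.float32))]),1))
print('s1',meas(c,(357,248),28,r=18),'board',meas(c,(430,300),14,r=22))
cv2.imwrite('pics/v3.png',cv2.resize(c['image'][150:225,185:275],None,fx=7,fy=7,interpolation=cv2.INTER_CUBIC))
```

```text
t 12.2 p [628.9 216.9  28. ] F [-0.2 -0.2 -0.4] w 84.8 g 0.0
t 14.5 p [500.2 -49.5 199.7] F [-0.5  0.  -0.1] w 85.2 g 0.0
flanges 166 [629.6 219.1  91.   63.3   8.1]
blue [629.1 218.2 112.3  84.    8.1]
s1 None board (359.6, -281.1, 56.5, 24.7, 33.9, 14.7)
```

View pics/v3.png

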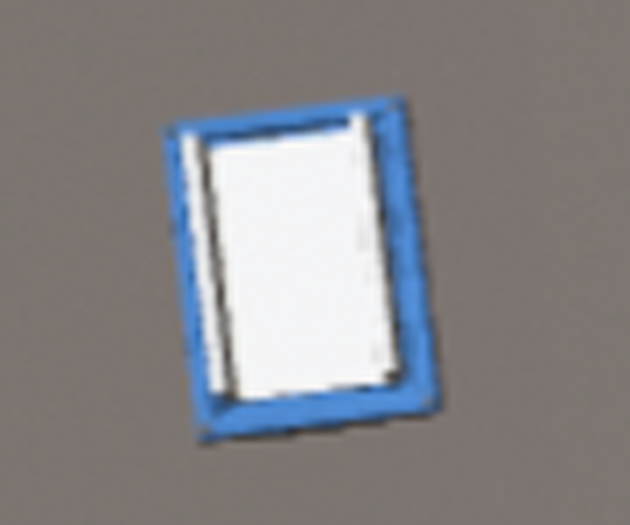

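```bash
cat >> h.py <<'E'
E_=np.array([2.3,2.1])   # top camera reads this much too high
TRAY=[627.2,217.0]
def pick(xy,yaw,z,grip,zup=150):
    x,y=xy; go(x,y,z+50,yaw); bot.servo_line([x,y,z],speed=80)
    bot.move_gripper(grip,grip_force=40); st(); bot.servo_line([x,y,zup],speed=150); st()
def place(xy,yaw,zc,z0,up=150,f=4):
    x,y=xy; go(x,y,up,yaw); bot.servo_line([x,y,zc],speed=100); r=bot.servo_line([x,y,z0],speed=15,until_force=f); print('contact',r); return st()
E
python3 - <<'E'
from h import *
pick((357.3,-283.2),123.9,17.5,48)
s=bot.read_state()
if s['grip_width']>52:
    place(TRAY,98.1,36,25)
E
```

```text
t 16.9 p [ 357.5 -283.4   18.1] F [-1.1  2.   7.1] w 54.9 g 41.6
t 17.9 p [ 357.  -282.9  149.2] F [-0.   0.4 -0.6] w 54.9 g 42.3
contact True
t 21.8 p [627.2 217.   28.2] F [-1.  -0.1  5.6] w 55.0 g 43.0
```

```bash
cat >> h.py <<'E'
def check(tag,z):
    c=snap('top',tag); W=cloud(c); w=np.zeros((480,640),bool); w[150:225,190:270]=1
    r=lambda k,z:np.hstack([*cv2.minAreaRect(rays(c,z)[k][:,:2].astype(np.float32))]).round(1)
    hsv=cv2.cvtColor(c['image'],cv2.COLOR_BGR2HSV)
    hue={'g':((40,60,20),(90,255,255)),'y':((20,90,60),(35,255,255)),'c':((0,90,60),(19,255,255))}
    for n,zz in z.items():
        k=w&(W[...,2]>29)&(W[...,2]<43) if n=='t' else w&(cv2.inRange(hsv,*hue[n])>0)&(abs(W[...,2]-zz)<7)
        print(n,k.sum(),r(k,zz) if k.sum()>9 else '')
    cv2.imwrite(f'pics/{tag}v.png',cv2.resize(c['image'][150:225,185:275],None,fx=6,fy=6,interpolation=cv2.INTER_CUBIC)); return c
E
python3 - <<'E'
from h import *
bot.move_gripper(85); bot.servo_line(TRAY+[150],speed=150)
go(470,0,200,123); bot.dwell(.2); st()
c=check('t4',{'t':36,'g':24}); print(meas(c,(357,248),28,r=18))
E
```

```text
t 24.4 p [470.4   0.5 199.6] F [ 0.6 -1.   0.1] w 85.0 g 0.0
t 170 [629.5 219.   91.1  63.4   8.1]
g 168 [626.  215.6  54.6  22.2   7.6]
(487.9, -105.5, 26.3, 24.1, -58.7, 28.6)
```

View pics/t4v.png

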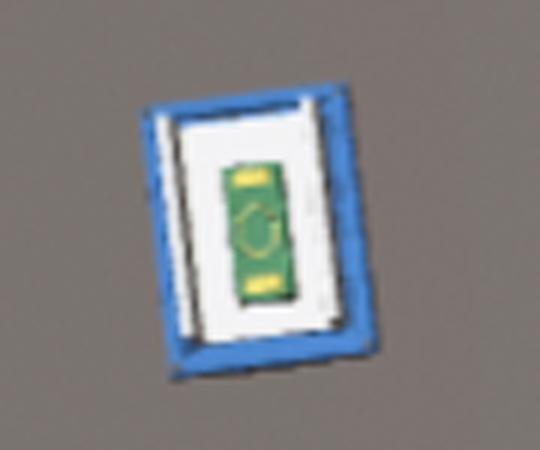

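Run:
```python
from h import *
c=load('t4'); W=cloud(c); Z=W[...,2]; w=np.zeros((480,640),bool); w[170:208,215:242]=1
for lo,hi in((17,31),(16,30),(18,32)):
    k=w&(Z>lo)&(Z<hi); n,l,s,_=cv2.connectedComponentsWithStats(k.astype(np.uint8)); i=1+np.argmax(s[1:,4])
    print(s[i],np.hstack([*cv2.minAreaRect(rays(c,24)[l==i][:,:2].astype(np.float32))]).round(1))
# dark/white contrast: everything non-white within the floor region
hsv=cv2.cvtColor(c['image'],cv2.COLOR_BGR2HSV); k=w&(hsv[...,1]>70)&(abs(hsv[...,0].astype(int)-50)<45)
n,l,s,_=cv2.connectedComponentsWithStats(k.astype(np.uint8)); i=1+np.argmax(s[1:,4]); print(s[i],np.hstack([*cv2.minAreaRect(rays(c,24)[l==i][:,:2].astype(np.float32))]).round(1))
```

```text
[221 177  13  24 238] [625.6 217.   56.8  24.8   8. ]
[221 177  13  25 240] [625.  217.   57.9  24.9   8.3]
[221 177  13  24 239] [625.6 217.   56.8  24.8   8. ]
[222 177  12  23 202] [625.8 215.5  54.4  22.2   8.3]
```

```bash
sed -i 's/^E_=.*/E_=np.array([-1.6,2.1])/; s/^TRAY=.*/TRAY=[631.1,217.0]/' h.py
python3 - <<'E'
from h import *
go(627.2,217,100,98.1); bot.servo_line([627.2,217,28],speed=80); bot.move_gripper(48,grip_force=30); st()
bot.servo_line([627.2,217,34],speed=60); bot.servo_line([631.1,219,34],speed=30)
print(bot.servo_line([631.1,219,25],speed=15,until_force=4)); st()
bot.move_gripper(85); bot.servo_line([631.1,219,150],speed=150)
go(470,120,220,123); bot.dwell(.2); st()
c=check('t5',{'t':36}); W=cloud(c); Z=W[...,2]; w=np.zeros((480,640),bool); w[170:208,215:245]=1
k=w&(Z>17)&(Z<31); n,l,s,_=cv2.connectedComponentsWithStats(k.astype(np.uint8)); i=1+np.argmax(s[1:,4])
print(s[i],np.hstack([*cv2.minAreaRect(rays(c,24)[l==i][:,:2].astype(np.float32))]).round(1)); print(meas(c,(357,248),28,r=18))
E
```

```text
t 27.0 p [627.5 217.1  28.6] F [-0.4 -0.9  5.9] w 55.0 g 32.3
True
t 28.0 p [631.2 219.   28.6] F [-0.9  0.6  5.7] w 55.0 g 32.6
t 30.4 p [470.5 120.4 219.3] F [ 0.6  0.2 -0.1] w 85.1 g 0.0
t 173 [629.7 219.1  90.8  63.4   8.1]
[221 175  12  24 237] [629.6 218.9  56.8  24.9   8.3]
(483.0, -98.2, 43.9, 23.6, -57.6, 28.9)
```

View pics/t5v.png

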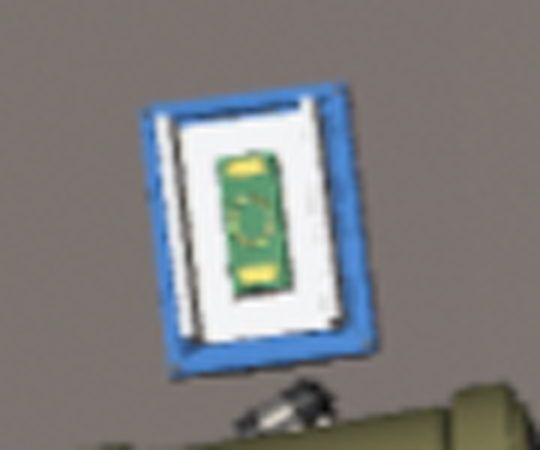

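Run:
```python
from h import *
pick((484.6,-100.3),32.8,21,36)
s=bot.read_state()
if 40<s['grip_width']<47:
    place(TRAY,98.1,54,41); bot.dwell(.2)
    bot.move_gripper(85); bot.servo_line(TRAY+[150],speed=150)
    go(470,120,220,123); bot.dwell(.2); st()
    c=check('t6',{'t':36,'y':52}); print(meas(c,(228,187),52,r=22,tol=8))
```

```text
t 32.7 p [ 484.9 -100.4   21.4] F [-1.2 -0.6  6.7] w 43.2 g 41.2
t 33.7 p [ 484.2 -100.2  149.1] F [-0.  -0.2 -0.9] w 43.2 g 40.6
contact True
t 36.8 p [631.1 217.   45.5] F [-1.1 -0.8  6.1] w 43.3 g 41.2
t 39.3 p [470.5 120.4 219.2] F [ 0.8  0.3 -0.5] w 85.1 g 0.0
t 185 [629.8 219.2  90.7  63.1   8. ]
y 154 [629.4 216.8  44.9  22.7   7.6]
(629.3, 217.8, 45.0, 24.6, 8.3, 52.6)
```

View pics/t6v.png

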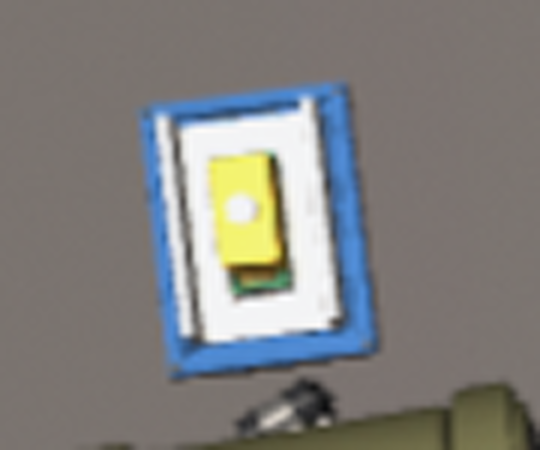

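Run:
```python
from h import *
x,y=364.4,275.7
go(x,y,110,5.6); bot.servo_line([x,y,52],speed=80); bot.move_gripper(34,grip_force=50); st()
bot.servo_line([x,y,160],speed=150); s=st()
if s['grip_width']>38:
    go(*TRAY,160,8.1); bot.servo_line(TRAY+[102],speed=100); bot.dwell(.2)
    c=snap('scene','s7'); cv2.imwrite('pics/s7v.png',cv2.resize(c['image'][150:290,370:520],None,fx=4,fy=4))
    st()
```

```text
t 41.6 p [364.6 275.8  52.5] F [-1.4 -1.5  7.3] w 41.2 g 50.5
t 42.5 p [364.  275.4 159.1] F [-0.9 -0.2 -2.1] w 41.0 g 50.8
t 44.5 p [631.3 217.  102.6] F [-0.  -0.1 -1.5] w 40.9 g 50.8
```

View pics/s7v.png

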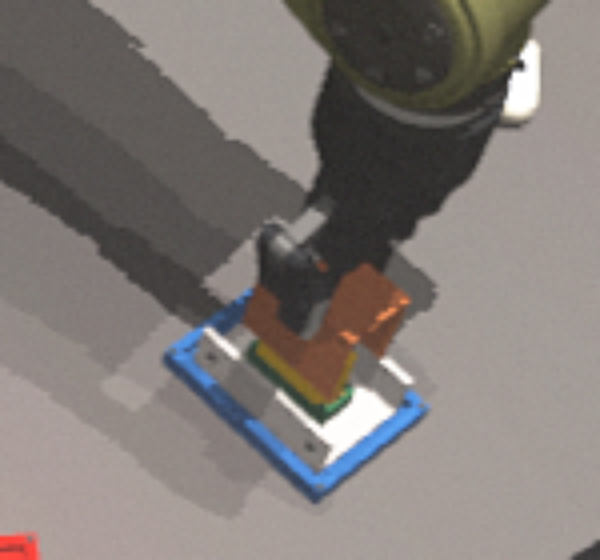

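The copper channel hangs level just above the yellow block and lines up with the tray, so I'll lower it.

Run:
```python
from h import *
print(bot.servo_line(TRAY+[66],speed=35,until_force=8)); st()
print(bot.servo_line(TRAY+[58],speed=12,until_force=5)); st()
```

```text
False
t 45.7 p [631.2 217.1  66.3] F [ 0.1  0.4 -3.4] w 41.0 g 50.8
True
t 46.1 p [631.2 217.   62.6] F [-1.1 -0.7  6. ] w 40.7 g 51.6
```

Run:
```python
from h import *
bot.move_gripper(85); bot.servo_line(TRAY+[170],speed=120)
go(470,-100,250,123); bot.dwell(.3); st()
c=check('t8',{'t':36,'c':62}); print(meas(c,(226,186),62,r=25,tol=9))
s=snap('scene','s8')
cv2.imwrite('pics/v8.png',np.hstack([cv2.resize(c['image'][150:225,185:275],(468,390),interpolation=cv2.INTER_CUBIC),cv2.resize(s['image'][190:290,400:485],(331,390),interpolation=cv2.INTER_CUBIC)]))
```

```text
t 49.3 p [470.2 -99.6 249.8] F [ 0.9 -0.3  0.5] w 84.9 g 0.0
t 188 [629.8 219.2  90.7  63.1   7.9]
c 453 [628.9 218.1  60.8  42.2   7.9]
(629.1, 218.5, 61.4, 43.7, 8.1, 62.8)
```

View pics/v8.png

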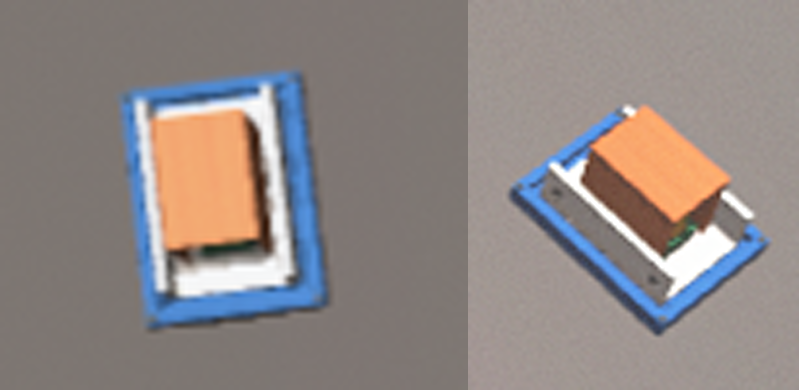

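```bash
python3 -c "
from rig import bot
print(bot.finish_job())"
```

```text
the job is handed in; nothing more can be done
None
```

The magnet probe is built on the blue plate in the order asked and handed in at about 49 s of the 128 s; in the top camera every part sits within about 1.5 mm of the channel's centre and runs lengthwise with the plate.

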